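# Brush out a soldered beaker and hold the loupe over it

### The job

Clean out the small metal beaker with the long brush: with the bristles inside, give it two full strokes, each down to the beaker's floor and up again until the bristles' lower end is over halfway to the rim, then stand the brush in its green holder again and let go of it. Then pick up the loupe and hold it level, centred over the beaker's mouth, with the lens at the height of the red collar on the gauge post, and finish there, still holding it in the air. Do not shift the collar, and leave the cup, the dish and the tin alone.

Things in the scene. Friction and masses are not known exactly. Their poses are not given: they have to be found in the camera images.
- stand: Fixed stand; origin on the bench under the beaker's axis. A round wooden foot (92 mm across, 15 high) carries a fixed upright metal beaker, 48 mm outside, 42 inside, open rim 90 mm above the bench. Its +x axis points from the beaker to the gauge post: a steel rod 10 mm thick, 90 mm from the beaker's axis, its black ball top 197 mm above the bench, a red collar on it.
- beaker_floor (a point): Centre of the beaker's inner floor, 20 mm above the bench, 70 mm below the rim.
- beaker_rim (a point): Centre of the beaker's mouth, 90 mm above the bench.
- focus_mark (a point): Centre of the red collar (22 mm across, 10 mm high) on the gauge post: its height is the focal height for the middle of the lens, somewhere from 115 to 165 mm above the bench (25 to 75 mm above the rim). The collar sits on the rod by friction (slips at about 3 N).
- brush: Long brush, 190 mm, about 60 g, upright in its holder. Origin: centre of the bristle end (foot); z up along the handle. Pale bristles 36 mm across, the outer 3 mm soft, core 30 mm across, 0 to 45 mm; brass ferrule 18 mm across, 45 to 70 mm; square wooden handle 16 x 16 mm, faces along x and y, 70 to 190 mm.
- holder: Green brush holder, fixed: an upright tube 47 mm outside, 37 mm bore, on a dark round foot 80 mm across. Origin: on the bench, under the tube's axis. Floor of the bore 12 mm, mouth 63 mm above the bench: the brush stands on that floor.
- loupe: Loupe, about 90 g, lying level on its rest: brass ring 72 mm across, 14 mm thick, with a clear lens, and a straight red handle 16 mm wide, 14 mm thick. Origin: underside of the handle where it is gripped; +x along the handle to the lens, z up. Handle from x = -55 to +60 mm; lens centre at x = +95 mm, 7 mm above the underside.
- lens (a point): Centre of the loupe's lens, at half the thickness of its ring.
- rest: Dark wooden loupe rest, fixed: foot 180 x 60 x 8 mm and two blocks 44 mm high that carry the loupe. Origin: on the bench below the grip place; +x to the lens end. Blocks at x = -50 to -38 mm (30 mm wide) and 85 to 115 mm (50 mm wide); between them the handle is free for fingers, its underside 44 mm above the bench.
- cup: Bystander: blue cup, 74 mm across and 85 mm high, with sticks to 170 mm. Origin: centre of its underside.
- dish: Bystander: white dish, 76 mm across and 25 mm high. Origin: centre of its underside.
- tin: Bystander: copper-coloured tin with a pale lid, 56 mm across and 30 mm high. Origin: centre of its underside.
Things that resemble listed ones, but are neither listed nor needed, are in the scene too. There is more than one size of the brush; the one meant has the size given above.

How it is judged:
On the way, in this order (a step that is already met when the one before it is completed fails the run):
1. first stroke down: the held brush's foot is inside the beaker, within 15 mm of its floor (horizontal distance between brush and beaker_floor below 0.018 m and contact force between the fingers and brush above 0.5 N and z of brush in the frame of beaker_floor below 0.015 m), for 0.05 s.
2. first stroke up: the held brush's foot is 35 to 68 mm above the beaker's floor, still inside (horizontal distance between brush and beaker_floor below 0.018 m and contact force between the fingers and brush above 0.5 N and z of brush in the frame of beaker_floor between 0.035 and 0.068 m), for 0.05 s.
3. second stroke down (all of step 1), for 0.05 s.
4. second stroke up (all of step 2), for 0.05 s.
5. the brush stands in its holder again, down on the holder's floor, let go (horizontal distance between brush and holder below 0.01 m and z of brush in the frame of holder below 0.022 m and angle between brush's own z axis and vertical below 0.25 rad and contact force between the fingers and brush below 0.05 N), for 0.2 s.
At the end, for the whole second after the job is handed in: Fingers hold the loupe still, off stand and rest: lens within 15 mm sideways of the beaker's axis and 7 mm in height of the collar's centre, level within 0.1 rad. Brush let go in its holder: foot within 10 mm of its axis and floor, leaning under 0.25 rad (all of step 5 and horizontal distance between lens and beaker_rim below 0.015 m and z of lens in the frame of focus_mark between -0.007 and 0.007 m and angle between loupe's own z axis and vertical below 0.1 rad and contact force between the fingers and loupe above 2 N and contact force between loupe and stand below 0.2 N and contact force between loupe and rest below 0.2 N and linear speed of loupe below 0.02 m/s); the arm keeps its last pose, push and grip.
It fails at once if the blue cup is moved more than 30 mm (distance of cup from where it was at the start of the episode above 0.03 m).
It fails at once if the white dish is moved more than 30 mm (distance of dish from where it was at the start of the episode above 0.03 m).
It fails at once if the copper tin is moved more than 30 mm (distance of tin from where it was at the start of the episode above 0.03 m).
It fails at once if the red collar is moved more than 4 mm (distance of focus_mark from where it was at the start of the episode above 0.004 m).
It also fails if it takes over 72 s, if anything falls off the work surface, if the arm or the gripper's body presses on something with over 40 N, if the wrist force passes 120 N, or if a joint passes its speed limit or range.

### The arm

A 6-joint arm with a two-finger parallel gripper is mounted at the origin on the work surface. World frame = base frame: x ahead of the robot, y to its left, z up, the work surface at z = 0. Lengths are in m, angles in rad, forces in N, time in s.
With the tool pointing down it reaches from about 0.225 to 0.875 m from the base axis. Payload 3.4 kg.
Tool frame: the origin (TCP) lies at the centre of the arm's flange, where the gripper is bolted on; the fingertips stand 173 mm ahead of it and the grasp point (between the pads) lies 155 mm ahead of it; z points along the fingers, y is the line along which they close (so a half turn about z gives the same grasp; the last joint's range is limited). The gripper opens to 85 mm and grips with 20 to 120 N. Pads are 22 mm wide; open, the fingers measure 114 mm over their backs; the gripper's body (76 mm by 85 mm) begins 54 mm behind the grasp point. The pads swing forward as they close: fully open they stand 13 mm farther back than shut.
Start: joints at [1.046, 0.276, 1.505, -0, 1.361, -0.121], TCP at [0.226, 0.529, 0.405] pointing down, gripper open.
Joint ranges: [-2.89, 2.89], [-0.75, 2.08], [0.22, 2.7], [-1.18, 4.32], [0.11, 2.71], [-2.7, 2.7]. Speed limits (rad/s): [2.57, 2.57, 3.14, 3.14, 3.14, 3.14].

### API

Orientations are given as a unit quaternion [x, y, z, w].
In Python, from cell import r gives the robot as it stands.
- The arm moves only by the tool move_arm, never from a script. Its argument "commands" is a list of rows, each a list of 2 entries, a list of its own where there are three numbers: the shift along the world's x, y, z in m, then the turn, a rotation vector about the world's x, y, z in degrees. A call has 1 to 10 rows; each row shifts and turns the commanded pose from where the row before left it; what a row does not reach is not made up. A row lasts 1/8 s, in which the tool goes at most 62.5 mm and 10.7 degrees, less where a joint would pass 70% of its speed; a pose out of reach is approached as far as the arm can. A call is refused whole if a number of a shift passes 0.0625 or a number of a turn 10.7, either way. A call with a gripper value outside its range is refused whole. "grip" is the opening, from 0 (shut) to 1 (fully open), set as the call begins (left out, the last holds). The fingers move at their own pace and stop on an object; "newtons" is the grip in N (left out, the last holds). Time passes only in rows, so rows that do not move let the fingers close. It gives the time, the measured TCP pose, the force, the opening and the grip force at its end, in the units of the state.
- r.state(): the state, without advancing time (a new reading comes with each control period).
- r.snapshot(name): name is "side" or "top" or "wrist"; returns a dict with "color" (420x560x3 uint8, red, green, blue), "range_z" (420x560 float32, m along the optical axis (not along the pixel's ray), 0 where there is no reading), "camera_matrix" (3x3 intrinsics, pixels), "dist" ([k1, k2, p1, p2, k3] as OpenCV has them; the pictures are not rectified), "xyz" and "attitude" of the camera in the world; the wrist camera has in their place "mount" (4x4, takes a point from camera to tool coordinates, whose origin is the TCP and whose axes are the flange's). Camera axes: x right, y down, z forward; pixel columns grow to the right and rows downward; lengths in m; the calibration is good to about 2 mm. A picture is of the moment at which its call begins: read the wrist's pose just before it.
- r.close_job(): hands the job in; it is judged then, once.
The state is a dict: "clock": time; "joint_pos": joint angles; "joint_vel": joint speeds; "effort": joint torques, N m; "ee_pos": TCP position; "eef_rot": TCP orientation; "force": force on the tool from outside, world axes, zero at the start; "ft_torque": the same for the moment, N m; "gripper_width": finger opening in m; "grasp_force": force on a finger pad.
Only numpy, scipy, OpenCV 4.12 (cv2) and the standard library are available. Lean on these libraries where they do the work, as an engineer would, in place of code of your own. Each camera call takes 0.05 s, during which the arm holds its last target. There are 200 camera calls.

## Working session

There is one attempt and no reset: what is moved stays moved. The work goes in short steps, Python scripts to look and compute and a tool call to move; the robot and the scene stay as the last step left them, time stands still between calls to the robot, and variables do not carry over. Pictures are saved under pics/ and viewed, at most 10 in all, crops included, and the job is handed in when it is done.

Besides the shell and the picture viewer there is one more tool, called after "Call:" in YAML: its name, and indented under it one key for each argument. move_arm: Moves the arm, as the interface text tells. Its arguments: {"type":"object","properties":{"commands":{"type":"array","items":{"type":"array"}},"grip":{"type":"number"},"newtons":{"type":"number"}},"required":["commands"]}

```bash
ls; mkdir -p pics
cat > h.py <<'E'
import numpy as np, cv2
from scipy.spatial.transform import Rotation as R
from cell import r
def snap(n):
    s=r.state(); d=r.snapshot(n)
    if n=="wrist":
        T=np.eye(4);T[:3,:3]=R.from_quat(s["eef_rot"]).as_matrix();T[:3,3]=s["ee_pos"];T=T@np.array(d["mount"])
    else:
        a=np.array(d["attitude"]);T=np.eye(4);T[:3,:3]=a if a.shape==(3,3) else R.from_quat(a).as_matrix();T[:3,3]=d["xyz"]
    d["T"]=T; return d
def cloud(d):
    z=d["range_z"];h,w=z.shape
    u,v=np.meshgrid(np.arange(w),np.arange(h))
    p=cv2.undistortPoints(np.stack([u,v],-1).reshape(-1,1,2).astype(np.float64),np.array(d["camera_matrix"]),np.array(d["dist"])).reshape(h,w,2)
    P=np.concatenate([p*z[...,None],z[...,None]],-1)
    W=P@d["T"][:3,:3].T+d["T"][:3,3]; W[z<=0]=np.nan
    return W
def save(d,f): cv2.imwrite("pics/"+f,d["color"][...,::-1])
E
python3 - <<'E'
from h import *
import pickle
for n in("side","top"):
    d=snap(n);print(n,np.round(d["T"],3).tolist());save(d,n+"1.png");d["W"]=cloud(d);pickle.dump({k:d[k] for k in("color","range_z","T","W","camera_matrix","dist")},open(n+".pkl","wb"))
E
```

```text
pics
side [[0.828, -0.399, 0.394, 0.193], [-0.561, -0.571, 0.6, -0.545], [-0.014, -0.717, -0.697, 0.713], [0.0, 0.0, 0.0, 1.0]]
top [[-0.027, -0.995, 0.101, 0.42], [-0.999, 0.029, 0.021, -0.01], [-0.024, -0.1, -0.995, 1.47], [0.0, 0.0, 0.0, 1.0]]
```

View pics/side1.png

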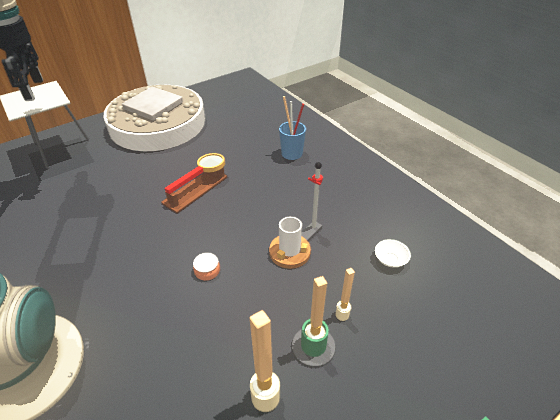

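View pics/top1.png

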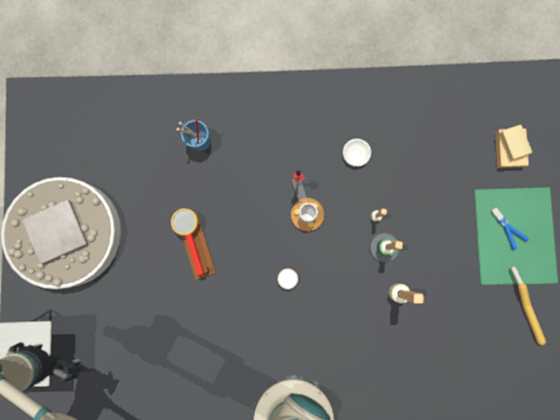

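Side view: long brush in the green holder at about (318,310), beaker (290,235), collar (316,180), loupe handle (185,180) with ring (210,162). Top view: holder (385,247), beaker (308,213), post (299,176), loupe (190,245).

Run:
```python
from h import *
import pickle
D={n:pickle.load(open(n+".pkl","rb")) for n in("side","top")}
for n,d in D.items():
    hsv=cv2.cvtColor(d["color"],cv2.COLOR_RGB2HSV);W=d["W"];H,S,V=[hsv[...,i].astype(int) for i in range(3)]
    v,u=np.indices(H.shape)
    def rep(name,m):
        P=W[m&np.isfinite(W[...,0])]
        if len(P)<4: print(n,name,len(P));return P
        print(n,name,len(P),"med",np.round(np.median(P,0),4),"lo",np.round(np.percentile(P,3,0),3),"hi",np.round(np.percentile(P,97,0),3));return P
    box=lambda a,b,c,e:(u>=a)&(u<=b)&(v>=c)&(v<=e)
    red=((H<6)|(H>174))&(S>170)&(V>90)
    if n=="side": bx=dict(collar=box(300,330,170,190),lh=box(150,220,150,210),ring=box(190,235,145,180),hold=box(290,340,310,370),brush=box(305,330,272,325),beak=box(270,312,210,265),tall=box(245,280,305,380),post=box(308,325,160,235))
    else: bx=dict(collar=box(288,310,165,187),lh=box(175,220,225,285),ring=box(165,205,205,240),hold=box(365,402,230,265),brush=box(380,405,235,260),beak=box(290,328,195,235),tall=box(385,430,280,310),post=box(288,310,165,205))
    rep("collar",red&bx["collar"])
    P=rep("lhandle",red&bx["lh"])
    top=P[P[:,2]>0.05]; c=top.mean(0);w,V2=np.linalg.eigh(np.cov(top[:,:2].T));print(" dir",np.round(np.degrees(np.arctan2(*V2[::-1,1])),1),"c",np.round(c,4))
    for nm,m in(("brass",(H>15)&(H<32)&(S>120)&(V>90)),):
        P=rep("ring",m&bx["ring"])
    rep("green",(H>55)&(H<90)&(S>100)&bx["hold"]&(W[...,2]>.02))
    wood=(H>8)&(H<26)&(S>80)&(V>90)
    P=rep("brush",wood&bx["brush"]&(W[...,2]>.09));
    rep("brushtop",wood&bx["brush"]&(W[...,2]>.185))
    rep("talltop",wood&bx["tall"]&(W[...,2]>.17))
    P=rep("beakrim",bx["beak"]&(W[...,2]>.082)&(W[...,2]<.1)&(S<60))
    def circ(P): 
        A=np.c_[2*P[:,:2],np.ones(len(P))];s=np.linalg.lstsq(A,(P[:,:2]**2).sum(1),rcond=None)[0];return np.round([s[0],s[1],np.sqrt(s[2]+s[0]**2+s[1]**2)],4)
    if len(P)>5: print(" circ",circ(P))
    P=W[bx["hold"]&(W[...,2]>.055)&(W[...,2]<.07)&(H>55)&(H<90)&(S>100)]
    if len(P)>5: print(" mouth circ",circ(P),len(P))
    rep("foot",bx["beak"]&(W[...,2]>.01)&(W[...,2]<.018)&wood)
    rep("ball",bx["post"]&(W[...,2]>.185));
```

```text
side collar 62 med [ 0.6328 -0.0348  0.1589] lo [ 0.625 -0.046  0.154] hi [ 0.648 -0.02   0.162]
side lhandle 305 med [0.4476 0.2495 0.0567] lo [0.397 0.233 0.047] hi [0.501 0.27  0.06 ]
 dir -162.7 c [0.4465 0.2499 0.0565]
side ring 168 med [0.5362 0.2562 0.0532] lo [0.506 0.245 0.044] hi [0.571 0.315 0.059]
side green 42 med [ 0.4542 -0.2779  0.0637] lo [ 0.435 -0.287  0.062] hi [ 0.476 -0.245  0.066]
side brush 519 med [ 0.4501 -0.2719  0.1525] lo [ 0.447 -0.274  0.094] hi [ 0.461 -0.259  0.201]
side brushtop 101 med [ 0.4499 -0.2716  0.1949] lo [ 0.447 -0.274  0.186] hi [ 0.462 -0.258  0.203]
side talltop 601 med [ 0.3262 -0.3036  0.2153] lo [ 0.321 -0.305  0.173] hi [ 0.34  -0.287  0.249]
side beakrim 181 med [ 0.5519 -0.0568  0.088 ] lo [ 0.529 -0.078  0.082] hi [ 0.574 -0.033  0.092]
 circ [ 0.5517 -0.0558  0.0223]
 mouth circ [ 0.4555 -0.2658  0.0205] 42
side foot 530 med [ 0.5367 -0.0761  0.0154] lo [ 0.509 -0.099  0.012] hi [ 0.593 -0.017  0.018]
side ball 37 med [ 0.6363 -0.0325  0.1939] lo [ 0.632 -0.036  0.188] hi [ 0.643 -0.028  0.198]
top collar 25 med [ 0.6348 -0.0297
[... 280 characters left out ...]
 green 25 med [ 0.4504 -0.2443  0.0419] lo [ 0.437 -0.254  0.025] hi [ 0.467 -0.242  0.053]
top brush 85 med [ 0.4555 -0.2587  0.1907] lo [ 0.449 -0.272  0.108] hi [ 0.464 -0.256  0.205]
top brushtop 45 med [ 0.4575 -0.2637  0.1998] lo [ 0.45  -0.274  0.188] hi [ 0.465 -0.256  0.206]
top talltop 112 med [ 0.334  -0.2828  0.2252] lo [ 0.323 -0.302  0.173] hi [ 0.342 -0.281  0.251]
top beakrim 69 med [ 0.5495 -0.0538  0.0892] lo [ 0.531 -0.076  0.083] hi [ 0.576 -0.031  0.095]
 circ [ 0.5535 -0.0534  0.0223]
top foot 391 med [ 0.5436 -0.0467  0.0145] lo [ 0.511 -0.095  0.011] hi [ 0.595 -0.012  0.018]
top ball 27 med [ 0.6391 -0.0274  0.1933] lo [ 0.634 -0.035  0.189] hi [ 0.646 -0.022  0.199]
```

Run:
```python
from h import *
import pickle
s=r.state();print(s["clock"],np.round(R.from_quat(s["eef_rot"]).as_matrix(),3).tolist(),s["ee_pos"],s["gripper_width"])
d=snap("wrist");print(np.round(d["mount"],3).tolist(),np.round(d["camera_matrix"],1).tolist())
# brush handle face yaws from side cloud
D=pickle.load(open("side.pkl","rb"));W=D["W"];v,u=np.indices(W.shape[:2])
for nm,b,z0,z1 in(("brush",(300,335,270,330),.1,.192),("small",(335,360,262,325),.02,.3)):
    m=(u>=b[0])&(u<=b[1])&(v>=b[2])&(v<=b[3])&(W[...,2]>z0)&(W[...,2]<z1);P=W[m];print(nm,len(P),P.min(0).round(3),P.max(0).round(3))
    if nm=="brush":
        P=P[np.hypot(P[:,0]-.4565,P[:,1]+.2655)<.016]
        for a in range(-45,46,5):
            # rectangle fit: support extents in frame a
            c,t=np.cos(np.radians(a)),np.sin(np.radians(a));q=P[:,:2]@np.array([[c,-t],[t,c]])
            e=np.minimum(abs(q[:,0]-np.percentile(q[:,0],1)),abs(q[:,1]-np.percentile(q[:,1],1)));print(a,round(e.mean()*1e3,2),np.round(np.ptp(q,axis=0)*1e3,1))
```

```text
0.1 [[-0.92, 0.393, -0.001], [0.393, 0.92, -0.001], [0.0, -0.002, -1.0]] [0.22584212 0.52858466 0.40391402] 0.08524919778908267
[[-0.0, -0.963, -0.268, 0.067], [1.0, -0.0, -0.001, 0.0], [0.001, -0.268, 0.963, 0.031], [0.0, 0.0, 0.0, 1.0]] [[306.7, 0.0, 280.0], [0.0, 306.7, 209.8], [0.0, 0.0, 1.0]]
brush 418 [ 0.446 -0.275  0.1  ] [ 0.462 -0.257  0.192]
-45 3.51 [20.4 13.4]
-40 3.19 [20. 14.]
-35 2.8 [19.5 14.6]
-30 2.28 [19.  15.1]
-25 1.79 [18.3 15.5]
-20 1.32 [17.6 15.8]
-15 1.0 [16.7 16. ]
-10 0.96 [16.3 16.5]
-5 1.3 [16.2 17.3]
0 1.71 [16.1 18.2]
5 2.06 [15.8 18.9]
10 2.38 [15.4 19.6]
15 2.66 [14.9 20.2]
20 2.94 [14.3 20.6]
25 3.18 [13.6 20.9]
30 3.33 [12.8 21. ]
35 3.54 [12. 21.]
40 3.69 [12.8 20.8]
45 3.8 [13.4 20.4]
small 464 [ 0.529 -0.258  0.02 ] [ 0.555 -0.231  0.143]
```

Call:
move_arm:
  commands:
    - [[0.022, -0.055, 0.007], [0, 0, -8]]
    - [[0.022, -0.055, 0.007], [0, 0, -8]]
    - [[0.022, -0.055, 0.007], [0, 0, -8]]
    - [[0.022, -0.055, 0.007], [0, 0, -8]]
    - [[0.022, -0.055, 0.007], [0, 0, -8]]
    - [[0.022, -0.055, 0.007], [0, 0, -8]]
    - [[0.022, -0.055, 0.007], [0, 0, -8]]
    - [[0.022, -0.055, 0.007], [0, 0, -8]]
    - [[0.022, -0.055, 0.007], [0, 0, -8]]
    - [[0, 0, 0], [0, 0, 0]]
  grip: 1

```text
clock: 1.4
ee_pos: [0.4254, 0.0303, 0.4679]
eef_rot: [0.741, 0.672, -0.0, 0.001]
force: [0.2, 0.6, 0.1]
gripper_width: 0.0853
grasp_force: 0.0
```

Run:
```python
from h import *
import pickle
d=snap("wrist");d["W"]=cloud(d);save(d,"w1.png");pickle.dump(d,open("w1.pkl","wb"));print(np.round(d["T"],3).tolist())
s=r.state();print(s["clock"],s["ee_pos"],s["joint_pos"],s["joint_vel"])
```

```text
[[0.995, -0.094, -0.025, 0.433], [-0.097, -0.958, -0.269, 0.098], [0.002, 0.27, -0.963, 0.437], [0.0, 0.0, 0.0, 1.0]]
1.45 [0.42439256 0.03215509 0.46748794] [-8.83287778e-02  1.35206631e-02  1.67114231e+00  3.53302793e-04
  1.45757063e+00  5.19646120e-03] [ 0.06005562 -0.01432326  0.02500029  0.01938464  0.01036031  0.00082645]
```

View pics/w1.png

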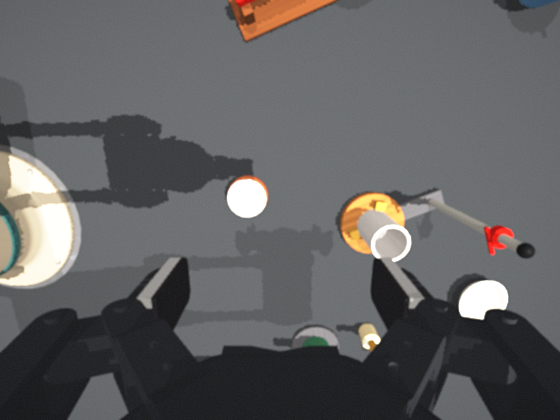

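```bash
cat >> h.py <<'E'
def circ(P):
    A=np.c_[2*P[:,:2],np.ones(len(P))];s=np.linalg.lstsq(A,(P[:,:2]**2).sum(1),rcond=None)[0];return np.round([s[0],s[1],np.sqrt(s[2]+s[0]**2+s[1]**2)],4)
E
python3 - <<'E'
from h import *
import pickle
d=pickle.load(open("w1.pkl","rb"));W=d["W"];hsv=cv2.cvtColor(d["color"],cv2.COLOR_RGB2HSV).astype(int);v,u=np.indices(W.shape[:2])
m=(abs(u-390)<28)&(abs(v-242)<28)&(W[...,2]>.084)&(W[...,2]<.1);P=W[m];print("rim",len(P),circ(P),np.median(P[:,2]),np.percentile(P[:,2],97))
m=(abs(u-498)<18)&(abs(v-238)<20)&((hsv[...,0]<7)|(hsv[...,0]>173))&(hsv[...,1]>150)&(W[...,2]>.1);P=W[m];print("collar",len(P),P.mean(0),np.percentile(P,[3,50,97],axis=0).round(4).tolist())
print(np.histogram(P[:,2],bins=np.arange(.14,.18,.003)))
m=(abs(u-525)<14)&(abs(v-250)<12)&(W[...,2]>.17);P=W[m];print("ball",len(P),np.percentile(P,[5,50,95],axis=0).round(4).tolist())
d=pickle.load(open("side.pkl","rb"));W=d["W"];hsv=cv2.cvtColor(d["color"],cv2.COLOR_RGB2HSV).astype(int)
for vv in range(168,192): print(vv,[(hsv[vv,x,0],round(float(W[vv,x,2]),3)) for x in (313,315,317,319)])
E
```

```text
rim 376 [ 0.5534 -0.0538  0.0224] 0.08909710370450089 0.09094634221808004
collar 414 [ 0.63456719 -0.02831815  0.15807337] [[0.6259, -0.0437, 0.153], [0.6337, -0.0262, 0.1589], [0.6464, -0.019, 0.161]]
(array([  1,   0,   0,   8,  41, 131, 219,  11,   2,   1,   0,   0,   0]), array([0.14 , 0.143, 0.146, 0.149, 0.152, 0.155, 0.158, 0.161, 0.164,
       0.167, 0.17 , 0.173, 0.176, 0.179]))
ball 302 [[0.6338, -0.0332, 0.179], [0.6368, -0.027, 0.1924], [0.6423, -0.0231, 0.1969]]
168 [(np.int64(0), 0.001), (np.int64(21), 0.0), (np.int64(168), 0.189), (np.int64(0), 0.188)]
169 [(np.int64(15), 0.001), (np.int64(170), 0.183), (np.int64(24), 0.183), (np.int64(24), 0.183)]
170 [(np.int64(135), -0.001), (np.int64(23), 0.179), (np.int64(22), 0.182), (np.int64(22), 0.181)]
171 [(np.int64(135), 0.0), (np.int64(24), 0.177), (np.int64(21), 0.179), (np.int64(28), 0.177)]
172 [(np.int64(105), -0.001), (np.int64(30), 0.176), (np.int64(22), 0.178), (np.int64(25), 0.176)]
173 [(np.int64(99), 0.001), (np.int64(26), 0.172), (np.int64(24), 0.175), (np.int64(30), 0.172)]
174 [(np.int64(174), -0.001), (np.int
[... 978 characters left out ...]
nt64(1), 0.156)]
185 [(np.int64(150), -0.002), (np.int64(25), 0.14), (np.int64(35), 0.141), (np.int64(3), -0.002)]
186 [(np.int64(143), -0.002), (np.int64(26), 0.139), (np.int64(28), 0.14), (np.int64(150), -0.001)]
187 [(np.int64(140), 0.001), (np.int64(28), 0.136), (np.int64(21), 0.137), (np.int64(30), 0.002)]
188 [(np.int64(0), 0.001), (np.int64(22), 0.133), (np.int64(23), 0.133), (np.int64(0), 0.001)]
189 [(np.int64(110), -0.001), (np.int64(25), 0.13), (np.int64(21), 0.129), (np.int64(20), 0.002)]
190 [(np.int64(135), 0.001), (np.int64(30), 0.129), (np.int64(19), 0.129), (np.int64(15), -0.0)]
191 [(np.int64(120), 0.001), (np.int64(21), 0.125), (np.int64(23), 0.124), (np.int64(10), 0.002)]
```

Call:
move_arm:
  commands:
    - [[0.005, -0.05, 0], [0, 0, -1]]
    - [[0.005, -0.05, 0], [0, 0, -1]]
    - [[0.005, -0.05, 0], [0, 0, -1]]
    - [[0.005, -0.05, 0], [0, 0, -1]]
    - [[0.005, -0.05, 0], [0, 0, -1]]
    - [[0.005, -0.046, 0], [0, 0, -2]]
    - [[0, 0, 0], [0, 0, 0]]
    - [[0, 0, 0], [0, 0, 0]]

```text
clock: 2.45
ee_pos: [0.4541, -0.2605, 0.4673]
eef_rot: [0.777, 0.629, 0.0, -0.001]
force: [0.6, -0.6, 1.0]
gripper_width: 0.0852
grasp_force: 0.0
```

Run:
```python
from h import *
import pickle
d=snap("wrist");d["W"]=cloud(d);save(d,"w2.png");pickle.dump(d,open("w2.pkl","wb"))
s=r.state();print(s["clock"],s["ee_pos"],s["joint_pos"],np.round(R.from_quat(s["eef_rot"]).as_matrix(),3).tolist())
```

```text
2.5 [ 0.45403264 -0.26025396  0.46751799] [-6.53836990e-01  1.67906614e-01  1.49536231e+00  9.51735478e-04
  1.47974246e+00 -4.44691006e-01] [[0.208, 0.978, -0.001], [0.978, -0.208, 0.002], [0.001, -0.001, -1.0]]
```

View pics/w2.png

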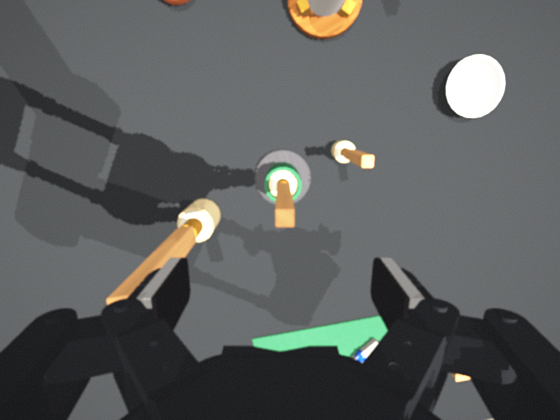

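Brush top at (286,217), its holder mouth at (285,184), tool aligned with the square handle; tall and small look-alikes at (200,220) and (345,152).

Run:
```python
from h import *
import pickle
d=pickle.load(open("w2.pkl","rb"));W=d["W"];hsv=cv2.cvtColor(d["color"],cv2.COLOR_RGB2HSV).astype(int);v,u=np.indices(W.shape[:2])
b=(abs(u-286)<20)&(v>175)&(v<235)
P=W[b&(W[...,2]>.192)&(W[...,2]<.22)];print("top",len(P),np.percentile(P,[5,50,95],axis=0).round(4).tolist())
pix=np.argwhere(b&(W[...,2]>.196));print(cv2.minAreaRect(P[:,:2].astype(np.float32)*1000))
P=W[(abs(u-284)<25)&(abs(v-184)<25)&(W[...,2]>.055)&(W[...,2]<.07)&(hsv[...,0]>50)&(hsv[...,0]<90)&(hsv[...,1]>90)];print("mouth",len(P),circ(P),np.median(P[:,2]))
```

```text
top 403 [[0.45, -0.271, 0.1962], [0.457, -0.263, 0.2014], [0.464, -0.2565, 0.2026]]
((456.6406555175781, -264.4046936035156), (15.964143753051758, 15.431754112243652), 77.56230163574219)
mouth 269 [ 0.4568 -0.2638  0.0212] 0.06236709396207718
```

Call:
move_arm:
  commands:
    - [[0.003, -0.004, -0.03], [0, 0, 0]]
    - [[0, 0, -0.04], [0, 0, 0]]
    - [[0, 0, -0.04], [0, 0, 0]]
    - [[0, 0, -0.03], [0, 0, 0]]
    - [[0, 0, -0.01], [0, 0, 0]]
    - [[0, 0, 0], [0, 0, 0]]

```text
clock: 3.25
ee_pos: [0.4572, -0.2653, 0.318]
eef_rot: [0.777, 0.629, 0.0, -0.0]
force: [0.8, -0.1, 0.1]
gripper_width: 0.0857
grasp_force: 0.0
```

Call:
move_arm:
  commands:
    - [[0, 0, 0], [0, 0, 0]]
    - [[0, 0, 0], [0, 0, 0]]
    - [[0, 0, 0], [0, 0, 0]]
    - [[0, 0, 0], [0, 0, 0]]
    - [[0, 0, 0], [0, 0, 0]]
    - [[0, 0, 0], [0, 0, 0]]
    - [[0, 0, 0], [0, 0, 0]]
    - [[0, 0, 0], [0, 0, 0]]
  grip: 0
  newtons: 50

```text
clock: 4.25
ee_pos: [0.4569, -0.2663, 0.3181]
eef_rot: [0.778, 0.628, -0.0, 0.0]
force: [-0.3, 0.2, 4.8]
gripper_width: 0.015
grasp_force: 49.4
```

Call:
move_arm:
  commands:
    - [[0, 0, 0.02], [0, 0, 0]]
    - [[0, 0, 0.03], [0, 0, 0]]
    - [[0, 0, 0.04], [0, 0, 0]]
    - [[0, 0, 0.03], [0, 0, 0]]
    - [[0.016, 0.035, 0.008], [0, 0, 0]]
    - [[0.02, 0.04, 0], [0, 0, 0]]
    - [[0.02, 0.045, 0], [0, 0, 0]]
    - [[0.02, 0.045, 0], [0, 0, 0]]
    - [[0.02, 0.045, 0], [0, 0, 0]]
    - [[0, 0, 0], [0, 0, 0]]

```text
clock: 5.5
ee_pos: [0.5539, -0.0533, 0.4447]
eef_rot: [0.776, 0.63, 0.0, -0.001]
force: [0.5, -0.7, -1.0]
gripper_width: 0.0151
grasp_force: 48.8
```

Call:
move_arm:
  commands:
    - [[0, 0, 0], [0, 0, 0]]
    - [[0, 0, 0], [0, 0, 0]]
    - [[0, 0, 0], [0, 0, 0]]

```text
clock: 5.88
ee_pos: [0.5527, -0.0573, 0.4457]
eef_rot: [0.778, 0.628, -0.0, 0.0]
force: [-0.5, 0.4, 0.2]
gripper_width: 0.0155
grasp_force: 48.8
```

Run:
```python
from h import *
import pickle
s=r.state();print(s["clock"],s["ee_pos"],np.round(R.from_quat(s["eef_rot"]).as_matrix(),3).tolist())
d=snap("side");d["W"]=cloud(d);pickle.dump(d,open("s3.pkl","wb"))
cv2.imwrite("pics/s3.png",cv2.resize(d["color"][100:300,200:420,::-1],None,fx=3,fy=3)[:600])
d=snap("wrist");d["W"]=cloud(d);save(d,"w3.png");pickle.dump(d,open("w3.pkl","wb"))
```

```text
5.875 [ 0.55265029 -0.0572549   0.44569968] [[0.212, 0.977, -0.0], [0.977, -0.212, -0.0], [-0.0, 0.0, -1.0]]
```

View pics/s3.png

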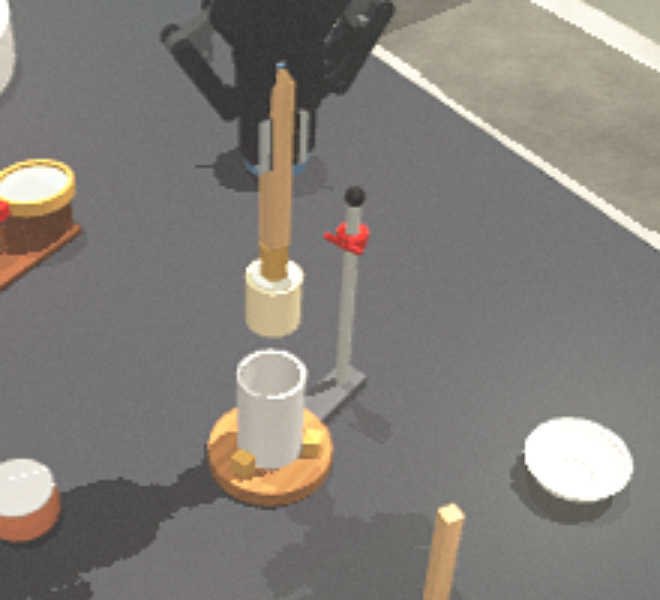

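View pics/w3.png

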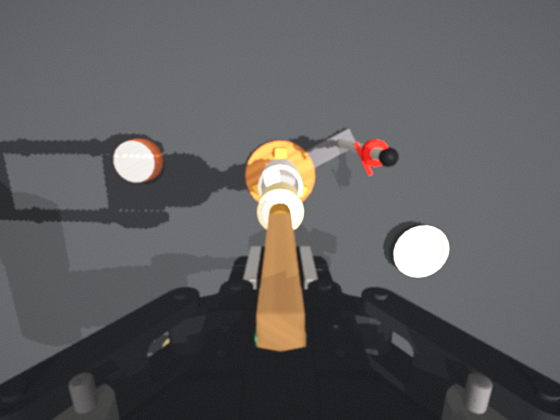

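```bash
cat >> h.py <<'E'
from scipy.optimize import least_squares
def cyl(P,rad,c0):
    f=least_squares(lambda c:np.hypot(P[:,0]-c[0],P[:,1]-c[1])-rad,c0,loss="soft_l1",f_scale=.001);return f.x.round(4)
E
python3 - <<'E'
from h import *
import pickle
for n in("s3","w3"):
    d=pickle.load(open(n+".pkl","rb"));W=d["W"]
    near=np.hypot(W[...,0]-.553,W[...,1]+.056)<.03
    for z0,z1 in((.135,.15),(.15,.165),(.165,.176)):
        P=W[near&(W[...,2]>z0)&(W[...,2]<z1)]
        if len(P)>10: print(n,z0,len(P),cyl(P,.018,[.553,-.056]),P.min(0).round(3))
    for z0,z1 in((.215,.24),(.24,.26)):
        P=W[near&(W[...,2]>z0)&(W[...,2]<z1)]
        if len(P)>10: print(n,z0,len(P),cv2.minAreaRect(P[:,:2].astype(np.float32)*1000))
    P=W[near&(W[...,2]>.084)&(W[...,2]<.094)];print("rim",len(P),cyl(P,.0225,[.553,-.054]))
    P=W[near&(W[...,2]>.1)];print("minz",np.percentile(P[:,2],[1,5]))
E
```

```text
s3 0.135 41 [ 0.5521 -0.056 ] [ 0.533 -0.076  0.143]
s3 0.15 101 [ 0.5522 -0.0559] [ 0.534 -0.076  0.15 ]
s3 0.165 74 [ 0.5521 -0.056 ] [ 0.534 -0.076  0.165]
s3 0.215 119 ((547.9430541992188, -59.99697494506836), (12.281993865966797, 20.45342445373535), 37.17497253417969)
s3 0.24 94 ((547.73779296875, -60.03469467163086), (10.431215286254883, 19.723081588745117), 37.30906677246094)
rim 153 [ 0.5515 -0.0557]
minz [0.147861   0.16241553]
w3 0.135 45 [ 0.5531 -0.0558] [ 0.539 -0.051  0.143]
w3 0.15 117 [ 0.5531 -0.0558] [ 0.537 -0.052  0.15 ]
w3 0.165 96 [ 0.5531 -0.0558] [ 0.539 -0.052  0.165]
w3 0.215 289 ((554.9485473632812, -48.54868698120117), (2.2080323696136475, 15.893052101135254), 76.39835357666016)
w3 0.24 319 ((554.962646484375, -48.55631637573242), (2.561786413192749, 15.900951385498047), 76.96874237060547)
rim 250 [ 0.5534 -0.0542]
minz [0.18015642 0.23269713]
```

Call:
move_arm:
  commands:
    - [[0, 0.001, -0.02], [0, 0, 0]]
    - [[0, 0, -0.02], [0, 0, 0]]
    - [[0, 0, -0.015], [0, 0, 0]]
    - [[0, 0, -0.015], [0, 0, 0]]
    - [[0, 0, -0.015], [0, 0, 0]]
    - [[0, 0, -0.015], [0, 0, 0]]
    - [[0, 0, -0.008], [0, 0, 0]]
    - [[0, 0, -0.006], [0, 0, 0]]
    - [[0, 0, 0], [0, 0, 0]]
    - [[0, 0, 0], [0, 0, 0]]

```text
clock: 7.22
ee_pos: [0.5532, -0.0553, 0.3322]
eef_rot: [0.778, 0.628, 0.0, 0.0]
force: [0.6, -0.7, -0.3]
gripper_width: 0.0156
grasp_force: 48.8
```

Run:
```python
from h import *
s=r.state();print(s["clock"],s["ee_pos"],s["force"],s["ft_torque"])
W=cloud(snap("side"))
n=np.hypot(W[...,0]-.5525,W[...,1]+.055)<.03
for z0,z1 in((.102,.12),(.12,.14)):
    P=W[n&(W[...,2]>z0)&(W[...,2]<z1)];print(len(P),P.mean(0),cv2.minAreaRect(P[:,:2].astype(np.float32)*1000) if len(P) else 0)
```

```text
7.225 [ 0.55315115 -0.05526426  0.33215655] [ 0.59842388 -0.67787383 -0.25602309] [-0.02845545  0.0387142  -0.02994537]
56 [ 0.54912788 -0.05967218  0.11061922] ((548.8035278320312, -58.79747772216797), (9.28709602355957, 17.510250091552734), 39.71724319458008)
64 [ 0.54908774 -0.05969045  0.12968812] ((548.1368408203125, -59.296016693115234), (10.685928344726562, 17.505117416381836), 39.942752838134766)
```

Call:
move_arm:
  commands:
    - [[0, 0, -0.002], [0, 0, 0]]
    - [[0, 0, 0.015], [0, 0, 0]]
    - [[0, 0, 0.02], [0, 0, 0]]
    - [[0, 0, 0.012], [0, 0, 0]]
    - [[0, 0, 0], [0, 0, 0]]
    - [[0, 0, 0], [0, 0, 0]]
    - [[0, 0, 0], [0, 0, 0]]
    - [[0, 0, 0], [0, 0, 0]]

```text
clock: 8.28
ee_pos: [0.5528, -0.0552, 0.3761]
eef_rot: [0.778, 0.628, -0.0, -0.0]
force: [-1.0, 0.1, -0.5]
gripper_width: 0.0155
grasp_force: 48.8
```

Call:
move_arm:
  commands:
    - [[0, 0, -0.012], [0, 0, 0]]
    - [[0, 0, -0.02], [0, 0, 0]]
    - [[0, 0, -0.013], [0, 0, 0]]
    - [[0, 0, 0], [0, 0, 0]]
    - [[0, 0, 0], [0, 0, 0]]
    - [[0, 0, 0], [0, 0, 0]]
    - [[0, 0, 0], [0, 0, 0]]

```text
clock: 9.15
ee_pos: [0.5531, -0.0553, 0.3323]
eef_rot: [0.778, 0.628, 0.0, 0.001]
force: [-1.1, 0.5, -0.4]
gripper_width: 0.0156
grasp_force: 48.8
```

Call:
move_arm:
  commands:
    - [[0, 0, 0.013], [0, 0, 0]]
    - [[0, 0, 0.02], [0, 0, 0]]
    - [[0, 0, 0.012], [0, 0, 0]]
    - [[0, 0, 0], [0, 0, 0]]
    - [[0, 0, 0], [0, 0, 0]]
    - [[0, 0, 0], [0, 0, 0]]
    - [[0, 0, 0], [0, 0, 0]]

```text
clock: 10.02
ee_pos: [0.5528, -0.0552, 0.3761]
eef_rot: [0.778, 0.628, -0.0, -0.0]
force: [0.5, 0.5, -1.1]
gripper_width: 0.0152
grasp_force: 48.8
```

Call:
move_arm:
  commands:
    - [[0, 0, 0.02], [0, 0, 0]]
    - [[0, 0, 0.025], [0, 0, 0]]
    - [[0, 0, 0.024], [0, 0, 0]]
    - [[0, 0, 0], [0, 0, 0]]
    - [[-0.016, -0.036, 0], [0, 0, 0]]
    - [[-0.02, -0.045, 0], [0, 0, 0]]
    - [[-0.02, -0.045, 0], [0, 0, 0]]
    - [[-0.02, -0.045, 0], [0, 0, 0]]
    - [[-0.02, -0.04, 0], [0, 0, 0]]
    - [[0, 0, 0], [0, 0, 0]]

```text
clock: 11.28
ee_pos: [0.4556, -0.2685, 0.444]
eef_rot: [0.779, 0.627, -0.001, -0.001]
force: [-0.6, 1.0, -0.6]
gripper_width: 0.0153
grasp_force: 48.8
```

Call:
move_arm:
  commands:
    - [[0, 0, 0], [0, 0, 0]]
    - [[0, 0, 0], [0, 0, 0]]
    - [[0, 0, -0.02], [0, 0, 0]]
    - [[0, 0, -0.02], [0, 0, 0]]
    - [[0, 0, -0.01], [0, 0, 0]]
    - [[0, 0, 0], [0, 0, 0]]
    - [[0, 0, 0], [0, 0, 0]]

```text
clock: 12.15
ee_pos: [0.4573, -0.2662, 0.3965]
eef_rot: [0.778, 0.629, 0.0, 0.001]
force: [0.6, -0.1, -1.1]
gripper_width: 0.0153
grasp_force: 48.9
```

Run:
```python
from h import *
for n in ("side","wrist"):
    s=r.state();W=cloud(snap(n));print(s["clock"],s["ee_pos"])
    near=np.hypot(W[...,0]-.457,W[...,1]+.265)<.03
    P=W[near&(W[...,2]>.1)&(W[...,2]<.132)];print(n,len(P),cyl(P,.018,[.457,-.265]),P.min(0))
    P=W[near&(W[...,2]>.05)&(W[...,2]<.067)];print(" mouth",len(P),cyl(P,.0213,[.457,-.265]))
```

```text
12.15 [ 0.45734035 -0.26616424  0.39647829]
side 242 [ 0.4574 -0.2652] [ 0.43843054 -0.28378601  0.1001395 ]
 mouth 250 [ 0.4543 -0.2666]
12.2 [ 0.45728312 -0.26622178  0.3965912 ]
wrist 410 [ 0.4581 -0.2653] [ 0.44017901 -0.28041514  0.10001576]
 mouth 420 [ 0.4566 -0.2644]
```

Call:
move_arm:
  commands:
    - [[-0.0013, 0.0005, -0.01], [0, 0, 0]]
    - [[0, 0, -0.015], [0, 0, 0]]
    - [[0, 0, -0.015], [0, 0, 0]]
    - [[0, 0, -0.015], [0, 0, 0]]
    - [[0, 0, -0.012], [0, 0, 0]]
    - [[0, 0, -0.007], [0, 0, 0]]
    - [[0, 0, 0], [0, 0, 0]]
    - [[0, 0, 0], [0, 0, 0]]

```text
clock: 13.25
ee_pos: [0.4559, -0.2659, 0.3222]
eef_rot: [0.778, 0.628, 0.0, 0.001]
force: [-0.7, 0.1, -0.4]
gripper_width: 0.0155
grasp_force: 48.9
```

Call:
move_arm:
  commands:
    - [[0, 0, -0.003], [0, 0, 0]]
    - [[0, 0, -0.001], [0, 0, 0]]
    - [[0, 0, 0], [0, 0, 0]]
    - [[0, 0, 0], [0, 0, 0]]

```text
clock: 13.75
ee_pos: [0.4557, -0.2658, 0.3182]
eef_rot: [0.778, 0.628, 0.0, 0.0]
force: [0.0, 0.4, 3.5]
gripper_width: 0.0151
grasp_force: 49.2
```

Call:
move_arm:
  commands:
    - [[0, 0, 0], [0, 0, 0]]
    - [[0, 0, 0], [0, 0, 0]]
    - [[0, 0, 0], [0, 0, 0]]
    - [[0, 0, 0], [0, 0, 0]]
    - [[0, 0, 0], [0, 0, 0]]
    - [[0, 0, 0], [0, 0, 0]]
    - [[0, 0, 0], [0, 0, 0]]
    - [[0, 0, 0], [0, 0, 0]]
  grip: 1

```text
clock: 14.75
ee_pos: [0.4556, -0.2657, 0.3177]
eef_rot: [0.778, 0.628, 0.0, 0.0]
force: [-0.3, -0.2, -0.7]
gripper_width: 0.0857
grasp_force: 0.0
```

Call:
move_arm:
  commands:
    - [[0, 0, 0.02], [0, 0, 0]]
    - [[0, 0, 0.04], [0, 0, 0]]
    - [[0, 0, 0.05], [0, 0, 0]]
    - [[0, 0, 0.04], [0, 0, 0]]
    - [[0, 0, 0], [0, 0, 0]]
    - [[0, 0, 0], [0, 0, 0]]

```text
clock: 15.5
ee_pos: [0.4554, -0.2655, 0.467]
eef_rot: [0.778, 0.628, -0.0, -0.001]
force: [0.4, -0.1, 0.2]
gripper_width: 0.0853
grasp_force: 0.0
```

Run:
```python
from h import *
for n in ("side","wrist"):
    s=r.state();W=cloud(snap(n));print(s["clock"],s["ee_pos"])
    near=np.hypot(W[...,0]-.457,W[...,1]+.265)<.02
    P=W[near&(W[...,2]>.194)&(W[...,2]<.22)];print(n,len(P),np.percentile(P[:,2],[50,95]),cv2.minAreaRect(P[:,:2].astype(np.float32)*1000))
```

```text
15.5 [ 0.45537373 -0.26551281  0.46700278]
side 126 [0.20185852 0.20382304] ((454.9663391113281, -265.366943359375), (15.805572509765625, 15.892828941345215), 78.23735046386719)
15.55 [ 0.4553139  -0.26550283  0.46634983]
wrist 411 [0.20148174 0.20268621] ((456.0801086425781, -264.4244689941406), (16.76173973083496, 15.269701957702637), 78.03492736816406)
```

Call:
move_arm:
  commands:
    - [[-0.001, 0.051, 0], [0, 0, -6.1]]
    - [[-0.001, 0.051, 0], [0, 0, -6.1]]
    - [[-0.001, 0.051, 0], [0, 0, -6.1]]
    - [[-0.001, 0.051, 0], [0, 0, -6.1]]
    - [[-0.001, 0.051, 0], [0, 0, -6.1]]
    - [[-0.001, 0.051, 0], [0, 0, -6.1]]
    - [[-0.001, 0.051, 0], [0, 0, -6.1]]
    - [[-0.001, 0.051, 0], [0, 0, -6.1]]
    - [[-0.001, 0.051, 0], [0, 0, -6.1]]
    - [[-0.001, 0.056, 0], [0, 0, -6.1]]

```text
clock: 16.85
ee_pos: [0.4453, 0.2508, 0.4663]
eef_rot: [0.989, 0.145, -0.001, 0.001]
force: [1.5, -0.1, 0.9]
gripper_width: 0.0852
grasp_force: 0.0
```

Call:
move_arm:
  commands:
    - [[0, 0, -0.04], [0, 0, 0]]
    - [[0, 0, -0.04], [0, 0, 0]]
    - [[0, 0, 0], [0, 0, 0]]
    - [[0, 0, 0], [0, 0, 0]]

```text
clock: 17.35
ee_pos: [0.4461, 0.2493, 0.3884]
eef_rot: [0.989, 0.146, 0.0, -0.0]
force: [0.4, 1.1, 0.3]
gripper_width: 0.0853
grasp_force: 0.0
```

Run:
```python
from h import *
import pickle
d=snap("wrist");s=r.state();W=cloud(d);save(d,"w4.png");pickle.dump(d,open("w4.pkl","wb"))
M=R.from_quat(s["eef_rot"]).as_matrix();print(s["clock"],s["ee_pos"],s["joint_pos"],"yaw y",np.degrees(np.arctan2(M[1,1],M[0,1])))
hsv=cv2.cvtColor(d["color"],cv2.COLOR_RGB2HSV).astype(int);H,S,V=[hsv[...,i] for i in range(3)]
P=W[((H<6)|(H>174))&(S>170)&(V>80)&(W[...,2]>.052)&(W[...,2]<.064)];print("handle",len(P),np.median(P[:,2]),cv2.minAreaRect(P[:,:2].astype(np.float32)*1000))
P=W[(H>14)&(H<34)&(S>110)&(V>80)&(W[...,2]>.05)&(W[...,2]<.064)];print("ring",len(P),circ(P),np.median(P[:,2]))
print(cv2.minEnclosingCircle(P[:,:2].astype(np.float32)*1000))
```

```text
17.4 [0.44630286 0.24933487 0.38906934] [ 3.73325141e-01  1.89069581e-01  1.66350197e+00 -6.58258947e-05
  1.28666706e+00  1.65014539e+00] yaw y -73.15534988184505
handle 1804 0.057084517832610565 ((451.157470703125, 255.61380004882812), (112.65265655517578, 16.148334503173828), 16.97153091430664)
ring 1048 [0.5393 0.2819 0.0334] 0.05508110479723355
((539.4598999023438, 281.9190368652344), 35.74247741699219)
```

View pics/w4.png

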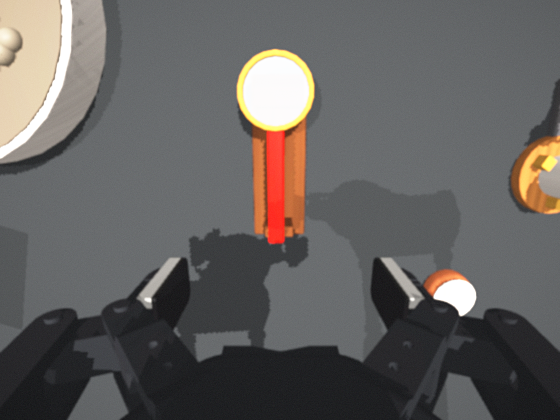

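Ring at (276,90), handle down to (277,240); sizes and heights (58 mm top) agree.

Call:
move_arm:
  commands:
    - [[0.0024, 0.0053, -0.04], [0, 0, 0]]
    - [[0, 0, -0.045], [0, 0, 0]]
    - [[0, 0, -0.045], [0, 0, 0]]
    - [[0, 0, -0.035], [0, 0, 0]]
    - [[0, 0, -0.017], [0, 0, 0]]
    - [[0, 0, 0], [0, 0, 0]]
    - [[0, 0, 0], [0, 0, 0]]

```text
clock: 18.27
ee_pos: [0.4492, 0.2549, 0.2073]
eef_rot: [0.989, 0.146, 0.002, -0.0]
force: [0.1, -0.2, 0.4]
gripper_width: 0.0853
grasp_force: 0.0
```

Call:
move_arm:
  commands:
    - [[0, 0, 0], [0, 0, 0]]
    - [[0, 0, 0], [0, 0, 0]]
    - [[0, 0, 0], [0, 0, 0]]
    - [[0, 0, 0], [0, 0, 0]]
    - [[0, 0, 0], [0, 0, 0]]
    - [[0, 0, 0], [0, 0, 0]]
    - [[0, 0, 0], [0, 0, 0]]
    - [[0, 0, 0], [0, 0, 0]]
  grip: 0
  newtons: 90

```text
clock: 19.27
ee_pos: [0.4481, 0.2546, 0.2059]
eef_rot: [0.989, 0.147, 0.0, 0.0]
force: [-1.3, -0.4, 4.5]
gripper_width: 0.0144
grasp_force: 87.9
```

Call:
move_arm:
  commands:
    - [[0, 0, 0.02], [0, 0, 0]]
    - [[0, 0, 0.03], [0, 0, 0]]
    - [[0, 0, 0.04], [0, 0, 0]]
    - [[0, 0, 0.036], [0, 0, 0]]
    - [[0.001, -0.03, 0], [0, 0, 0]]
    - [[0.002, -0.04, 0], [0, 0, 0]]
    - [[0.002, -0.045, 0], [0, 0, 0]]
    - [[0.002, -0.045, 0], [0, 0, 0]]
    - [[0.002, -0.045, 0], [0, 0, 0]]
    - [[0.002, -0.045, 0], [0, 0, 0]]

```text
clock: 20.52
ee_pos: [0.4587, 0.0032, 0.3311]
eef_rot: [0.989, 0.147, -0.0, -0.0]
force: [-0.7, 0.6, -0.8]
gripper_width: 0.0145
grasp_force: 87.8
```

Call:
move_arm:
  commands:
    - [[0.002, -0.045, 0], [0, 0, 0]]
    - [[0.001, -0.03, 0], [0, 0, 0]]
    - [[0, -0.011, 0], [0, 0, 0]]
    - [[0, 0, 0], [0, 0, 0]]
    - [[0, 0, 0], [0, 0, 0]]
    - [[0, 0, 0], [0, 0, 0]]

```text
clock: 21.28
ee_pos: [0.4619, -0.0804, 0.3317]
eef_rot: [0.989, 0.147, -0.0, -0.0]
force: [0.4, -0.1, -1.2]
gripper_width: 0.0147
grasp_force: 87.8
```

```bash
cat > m.py <<'E'
from h import *
for n in ("side","wrist"):
    s=r.state();d=snap(n);W=cloud(d);print(n,s["clock"],s["ee_pos"],s["grasp_force"])
    H,S,V=[cv2.cvtColor(d["color"],cv2.COLOR_RGB2HSV).astype(int)[...,i] for i in range(3)]
    near=np.hypot(W[...,0]-.553,W[...,1]+.054)<.045
    P=W[near&(H>14)&(H<34)&(S>110)&(V>80)&(W[...,2]>.13)&(W[...,2]<.2)]
    T=P
    for _ in range(4): # fit top plane
        A=np.c_[T[:,:2]-[.553,-.054],np.ones(len(T))];k=np.linalg.lstsq(A,T[:,2],rcond=None)[0]
        e=P[:,2]-np.c_[P[:,:2]-[.553,-.054],np.ones(len(P))]@k;T=P[(e>-.0015)&(e<.004)]
    print(" ring",len(P),len(T),"circle",circ(T),"enclosing",cv2.minEnclosingCircle(T[:,:2].astype(np.float32)*1000),"slope",k[:2].round(3),"top z",round(k[2],4),np.percentile(P[:,2],[2,98]).round(4))
    nr=np.hypot(W[...,0]-.638,W[...,1]+.03)<.02
    P=W[nr&((H<7)|(H>173))&(S>150)&(W[...,2]>.1)];print(" collar",len(P),np.percentile(P[:,2],[2,50,98]).round(4) if len(P) else 0)
E
python3 m.py
```

```text
side 21.275 [ 0.46194167 -0.08039496  0.33168565] 87.8126037446782
 ring 218 110 circle [ 0.5517 -0.0539  0.0336] enclosing ((552.332275390625, -53.489688873291016), 36.27154541015625) slope [ 0.029 -0.048] top z 0.1808 [0.1711 0.1844]
 collar 70 [0.1531 0.1589 0.1619]
wrist 21.325 [ 0.46199069 -0.0805008   0.33176265] 87.81210715183988
 ring 5310 4949 circle [ 0.5532 -0.0527  0.0329] enclosing ((553.5525512695312, -52.347145080566406), 35.97442626953125) slope [-0.003 -0.068] top z 0.1808 [0.1767 0.1839]
 collar 0 0
```

Run:
```python
from h import *
import pickle
d=pickle.load(open("w4.pkl","rb"));W4=cloud(d);d2=snap("wrist");W2=cloud(d2)
print(r.state()["eef_rot"])
def fit(d,W,mask,c):
    H,S,V=[cv2.cvtColor(d["color"],cv2.COLOR_RGB2HSV).astype(int)[...,i] for i in range(3)]
    col={"red":((H<6)|(H>174))&(S>170)&(V>80),"brass":(H>14)&(H<34)&(S>110)&(V>80)}
    for n,m in col.items():
        P=W[m&mask];T=P
        for _ in range(6):
            k=np.linalg.lstsq(np.c_[T[:,:2]-c,np.ones(len(T))],T[:,2],rcond=None)[0];e=P[:,2]-np.c_[P[:,:2]-c,np.ones(len(P))]@k;T=P[abs(e)<.0025]
        a=np.radians(17);print(n,len(P),len(T),"along",round(k[0]*np.cos(a)+k[1]*np.sin(a),4),"left",round(-k[0]*np.sin(a)+k[1]*np.cos(a),4),round(k[2],4),"rms",e[abs(e)<.0025].std().round(4))
fit(d,W4,(W4[...,2]>.05)&(W4[...,2]<.065),[.5394,.2819])
fit(d2,W2,(W2[...,2]>.165)&(W2[...,2]<.2)&(np.hypot(W2[...,0]-.553,W2[...,1]+.054)<.16),[.553,-.053])
```

```text
[ 9.89105739e-01  1.47206775e-01  5.39185554e-05 -7.72573361e-07]
red 1809 1698 along -0.0206 left -0.0964 0.0554 rms 0.0007
brass 1048 1039 along -0.0201 left -0.0935 0.0553 rms 0.0008
red 7436 7363 along -0.0233 left -0.0577 0.1807 rms 0.0007
brass 5311 5223 along -0.0261 left -0.0646 0.1806 rms 0.0008
```

Call:
move_arm:
  commands:
    - [[0, -0.0015, -0.008], [0, 0, 0]]
    - [[0, 0, -0.008], [0, 0, 0]]
    - [[0, 0, -0.003], [0, 0, 0]]
    - [[0, 0, 0], [0, 0, 0]]
    - [[0, 0, 0], [0, 0, 0]]
    - [[0, 0, 0], [0, 0, 0]]

```text
clock: 22.18
ee_pos: [0.4621, -0.083, 0.3129]
eef_rot: [0.989, 0.147, 0.0, 0.0]
force: [0.7, -0.6, -0.4]
gripper_width: 0.0142
grasp_force: 87.8
```

```bash
python3 m.py
python3 - <<'E'
from h import *
import pickle
d0={n:pickle.load(open(n+".pkl","rb")) for n in("side","top")}
def fit(d,W,mask,c,t):
    H,S,V=[cv2.cvtColor(d["color"],cv2.COLOR_RGB2HSV).astype(int)[...,i] for i in range(3)]
    m=((((H<6)|(H>174))&(S>170))|((H>14)&(H<34)&(S>110)))&(V>80)
    P=W[m&mask];T=P[P[:,2]>np.percentile(P[:,2],40)]
    for _ in range(6):
        k=np.linalg.lstsq(np.c_[T[:,:2]-c,np.ones(len(T))],T[:,2],rcond=None)[0];e=P[:,2]-np.c_[P[:,:2]-c,np.ones(len(P))]@k;T=P[abs(e)<.002]
    a=np.radians(17);print(t,len(P),len(T),"along",round(k[0]*np.cos(a)+k[1]*np.sin(a),4),"left",round(-k[0]*np.sin(a)+k[1]*np.cos(a),4),round(k[2],4))
for n in("side","top"):
    W=d0[n]["W"];fit(d0[n],W,(W[...,2]>.048)&(W[...,2]<.07)&(np.hypot(W[...,0]-.49,W[...,1]-.268)<.12),[.5394,.2819],n+" rest")
    d=snap(n);W=cloud(d);fit(d,W,(W[...,2]>.145)&(W[...,2]<.18)&(np.hypot(W[...,0]-.553,W[...,1]+.053)<.06),[.553,-.053],n+" now")
    if n=="side": cv2.imwrite("pics/s5.png",cv2.resize(d["color"][100:300,200:420,::-1],None,fx=3,fy=3))
E
```

```text
side 22.175 [ 0.46214296 -0.08299501  0.31293334] 87.81212991569191
 ring 218 114 circle [ 0.552  -0.0566  0.0336] enclosing ((552.3397827148438, -56.61567687988281), 36.33415603637695) slope [ 0.031 -0.067] top z 0.1621 [0.1533 0.1665]
 collar 71 [0.1533 0.1587 0.1626]
wrist 22.225 [ 0.46212073 -0.08297176  0.31294642] 87.81211579916999
 ring 5312 4949 circle [ 0.5535 -0.0554  0.0329] enclosing ((553.7821044921875, -55.203121185302734), 35.87404251098633) slope [-0.003 -0.069] top z 0.1618 [0.1579 0.1652]
 collar 0 0
side rest 444 242 along -0.0277 left -0.0643 0.0553
side now 227 128 along -0.0166 left -0.0774 0.1623
top rest 371 166 along -0.001 left -0.0677 0.0571
top now 76 37 along -0.0289 left -0.0398 0.1625
```

View pics/s5.png

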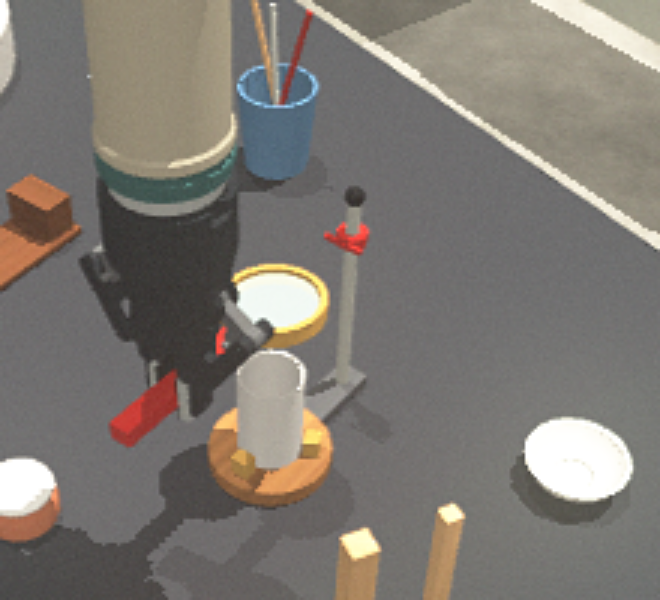

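Run:
```python
from h import *
import pickle
a=np.radians(17)
def fit(P,t):
    if len(P)<30: print(t,len(P));return
    c=P.mean(0);T=P
    for _ in range(6):
        k=np.linalg.lstsq(np.c_[T[:,:2]-c[:2],np.ones(len(T))],T[:,2],rcond=None)[0];e=P[:,2]-np.c_[P[:,:2]-c[:2],np.ones(len(P))]@k;T=P[abs(e)<.003]
    print(t,len(P),len(T),"along",round(k[0]*np.cos(a)+k[1]*np.sin(a),4),"left",round(-k[0]*np.sin(a)+k[1]*np.cos(a),4),"z",round(k[2],4))
def near(W,x,y,rd,z0,z1): return W[(np.hypot(W[...,0]-x,W[...,1]-y)<rd)&(W[...,2]>z0)&(W[...,2]<z1)]
for n in("side","top","w1","w2","w4"):
    d=pickle.load(open(n+".pkl","rb"));W=cloud(d)
    fit(near(W,.47,.17,.04,-.01,.01),n+" bench nr rest");
    fit(near(W,.553,-.054,.046,.011,.019),n+" stand foot")
    fit(near(W,.553,-.054,.026,.08,.1),n+" rim")
    fit(near(W,.5394,.2819,.028,.03,.07),n+" lens glass")
    fit(near(W,.5394,.2819,.037,.049,.064),n+" ring all")
d=snap("wrist");W=cloud(d);fit(near(W,.5535,-.0553,.028,.14,.18),"now glass");fit(near(W,.5535,-.0553,.037,.150,.175),"now all")
# raw cross-profile of handle in w4: points by lateral offset
W=cloud(pickle.load(open("w4.pkl","rb")));q=W-np.array([.4487,.2546,0]);al=q[...,0]*np.cos(a)+q[...,1]*np.sin(a);l=-q[...,0]*np.sin(a)+q[...,1]*np.cos(a)
for x0 in(-50,-20,10,40):
    print(x0,[(i,round(float(np.nanmedian(W[...,2][(abs(al*1e3-x0)<10)&(abs(l*1e3-i)<1)])*1e3),1)) for i in range(-9,10,3)])
```

```text
side bench nr rest 562 545 along -0.0006 left -0.0007 z 0.0004
side stand foot 498 484 along 0.0002 left 0.0027 z 0.0156
side rim 204 114 along -0.0454 left 0.0326 z 0.0883
side lens glass 189 179 along -0.0153 left -0.0995 z 0.0518
side ring all 347 272 along -0.0282 left -0.072 z 0.0525
top bench nr rest 635 396 along -0.0065 left -0.013 z -0.0009
top stand foot 475 406 along 0.0233 left 0.0 z 0.0152
top rim 72 47 along -0.005 left 0.0364 z 0.0898
top lens glass 320 227 along -0.0305 left -0.0935 z 0.0507
top ring all 411 292 along -0.0052 left -0.0476 z 0.0524
w1 bench nr rest 3091 3090 along -0.0015 left -0.0015 z -0.0004
w1 stand foot 1416 1381 along 0.0022 left -0.0059 z 0.0147
w1 rim 494 313 along 0.0042 left 0.0043 z 0.0892
w1 lens glass 0
w1 ring all 0
w2 bench nr rest 0
w2 stand foot 1305 1277 along -0.0017 left -0.0039 z 0.0146
w2 rim 0
w2 lens glass 0
w2 ring all 0
w4 bench nr rest 3493 3493 along -0.0009 left -0.0001 z -0.0003
w4 stand foot 1705 1636 along -0.0003 left -0.0154 z 0.0149
w4 rim 0
w4 lens glass 2916 2916 along -0.0242 left -0.095 z 0.051
w4 ring all 4370 3443 along -0.0151 left -0.0527 z 0.0516
now glass 16184 16184 along -0.0231 left -0.0637 z 0.1576
now all 24473 19769 along -0.0362 left -0.0618 z 0.1579
-50 [(-9, 41.1), (-6, 58.4), (-3, 58.4), (0, 58.3), (3, 58.1), (6, 57.7), (9, 43.4)]
-20 [(-9, 7.5), (-6, 58.0), (-3, 58.0), (0, 58.0), (3, 57.7), (6, 57.2), (9, nan)]
10 [(-9, 301.7), (-6, 301.1), (-3, 301.8), (0, 301.2), (3, 303.1), (6, 303.0), (9, 309.4)]
40 [(-9, 7.6), (-6, 56.7), (-3, 56.7), (0, 56.7), (3, 56.2), (6, 55.6), (9, 7.1)]
  return np.nanmean(a, axis, out=out, keepdims=keepdims)
```

The loupe really lay with a slight roll, and it is held about 0.07 rad off level (bench reads flat in the same views). I'll level it.

Call:
move_arm:
  commands:
    - [[0, -0.002, 0], [1.3, 0, 0]]
    - [[0, -0.004, -0.001], [1.3, 0, 0]]
    - [[0, -0.0035, -0.0015], [1.3, -0.2, 0]]
    - [[0, 0, 0], [0, 0, 0]]
    - [[0, 0, 0], [0, 0, 0]]
    - [[0, 0, 0], [0, 0, 0]]

```text
clock: 23.18
ee_pos: [0.462, -0.0924, 0.3102]
eef_rot: [0.989, 0.147, 0.007, -0.033]
force: [0.1, -0.6, -0.3]
gripper_width: 0.0144
grasp_force: 87.8
```

```bash
cat > f.py <<'E'
from h import *
a=np.radians(17)
def near(W,x,y,rd,z0,z1): return W[(np.hypot(W[...,0]-x,W[...,1]-y)<rd)&(W[...,2]>z0)&(W[...,2]<z1)]
for n in("wrist","side"):
    P=near(cloud(snap(n)),.553,-.054,.026,.14,.175);c=P.mean(0);T=P
    for _ in range(6):
        k=np.linalg.lstsq(np.c_[T[:,:2]-c[:2],np.ones(len(T))],T[:,2],rcond=None)[0];e=P[:,2]-np.c_[P[:,:2]-c[:2],np.ones(len(P))]@k;T=P[abs(e)<.003]
    print(n,len(P),len(T),"along",round(k[0]*np.cos(a)+k[1]*np.sin(a),4),"left",round(-k[0]*np.sin(a)+k[1]*np.cos(a),4),"z",round(k[2],4))
s=r.state();print(s["joint_vel"].round(3) if hasattr(s["joint_vel"],"round") else s["joint_vel"],s["force"])
E
python3 f.py; python3 m.py
```

```text
wrist 14575 14575 along 0.0007 left 0.0007 z 0.1574
side 345 345 along -0.0047 left 0.0006 z 0.1583
[ 0.002  0.002 -0.001 -0.001 -0.001  0.001] [-0.08997713 -0.57049254 -0.66724712]
side 23.275 [ 0.46203535 -0.09228365  0.31027567] 87.80586000764742
 ring 198 116 circle [ 0.5528 -0.0557  0.0332] enclosing ((554.1104125976562, -56.12936782836914), 36.61786651611328) slope [-0.006  0.011] top z 0.1627 [0.1511 0.164 ]
 collar 71 [0.1541 0.1586 0.162 ]
wrist 23.325 [ 0.46203831 -0.09229983  0.31026676] 87.80610195128247
 ring 5302 4933 circle [ 0.5539 -0.0545  0.0329] enclosing ((554.2127075195312, -54.16734313964844), 35.95756912231445) slope [-0. -0.] top z 0.1618 [0.1593 0.1632]
 collar 0 0
```

Level, centred within about 1 mm, and the lens is at about 157–158 mm against the collar's 157 mm. Handing in.

```bash
python3 -c "
from cell import r
print(r.close_job())"
```

```text
the job is handed in; nothing more can be done
None
```

The job is handed in at about 23 s: two full brush strokes in the beaker, the brush standing released in its green holder, and the loupe held level, centred about 1 mm off the beaker's axis with the lens at about 157–158 mm (collar measured at about 157 mm); the hand-in gave no verdict.

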